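# Find the hidden notch of the security drawer's knob and open the drawer

## Task

Unlock the grey steel security drawer: turn the round black knob on its top clockwise until you feel it fall into its hidden notch. Then pull the drawer open by at least 6 cm and let go. Do not force the drawer while it is still locked, and do not disturb the other things on the bench or on the cabinet.

Things in the scene. Friction and masses are not known exactly. Their poses are not given: they have to be found in the camera images.
- cabinet: Grey painted steel case, 240 deep (x) x 280 wide (y) x 120 high (z) mm, fixed to the bench. Origin: centre of its underside. Its own -x axis points out of the drawer front, along which the drawer opens; x = -120 is the outer face of the drawer front. The top, at z = 120, is flat.
- lock: Round steel base plate (68 mm diameter, 3 high) on the cabinet's top at cabinet x = -55, y = 0 mm, carrying the knob. Origin: on the knob's axis, at the height of the cabinet's top; axes as the cabinet's. The notch's middle lies 0.35 to 1.45 rad clockwise (seen from above) of the knob's start, different every time; end stop 0.45 rad beyond. Overshot, it is felt likewise turning back.
- knob_grip (a point): Point on the knob's vertical axis, 26 mm above the cabinet's top, fixed (does not turn). The knob: plain round, black, no pointer, 44 mm diameter, from 3 to 39 mm above the cabinet's top. Outside the notch it only drags, with about 0.05 N m (held still, the reading may lie anywhere within +-0.05). A grip of 20 to 30 N carries it through the notch; a weak grip slips there.
- knob_top (a point): Centre of the knob's top, 39 mm above the cabinet's top, fixed. The feel, turning clockwise: from 0.07 rad before mid-notch the torque dips and becomes a pull forward of 0.2 to 0.25 N m, jumps through zero at mid-notch, resists with 0.3 to 0.35 N m just beyond and fades by 0.08 rad. Let go within 0.05 rad of the middle, the knob snaps to it and stays; the drawer is free within 0.08 rad.
- drawer: The drawer in the cabinet, with its front 280 wide x 116 high mm and a handle. Its origin coincides with the cabinet's origin when shut and moves along the cabinet's -x as it opens; travel 110 mm. Unlocked it slides with about 2 N of friction and stays where it is left. Locked it moves about 2 mm and then stops hard.
- drawer_handle (a point): Middle of the drawer's steel handle: a level round bar, 10 mm thick and 110 mm long along the cabinet's y, carried at both ends by legs; its centre line is 40 mm in front of the drawer front (35 mm clear behind the bar), 14 mm below the cabinet's top (106 mm above the bench). At cabinet x = -160 when shut. It can be hooked from above with closed fingers behind it or pinched. Axes as the cabinet's.
- tape_roll: Bystander: clear roll of packing tape, 90 mm diameter, 46 high, lying on the cabinet's top behind the knob. Origin: centre of its underside.
- padlock: Bystander: brass padlock lying on the cabinet's top behind the knob, about 36 x 46 x 20 mm plus shackle. Origin: centre of the underside of its body.
- screw_jar: Bystander: glass jar, 68 mm diameter, 90 high. Origin: centre of its underside.
- glass_bowl: Bystander: glass bowl, 140 mm diameter, 70 high. Origin: centre of its underside.
- flashlight: Bystander: dark metal flashlight lying down, 155 mm long along its x, up to 38 mm thick. Origin: on the bench under its middle.
- screwdriver: Bystander: screwdriver lying on the bench along its x. Origin: on the bench under it.
- carton: Bystander: small cardboard carton, 150 x 110 x 80 mm. Origin: centre of its underside.

How it is judged:
By the outcome, as a careful person would: the job done as asked, in the order asked, and still so for the second after the job is handed in, with the robot touching nothing.
It also fails if it takes over 72 s, if anything falls off the work surface, if the arm or the gripper's body presses on something with over 40 N, if the wrist force passes 120 N, or if a joint passes its speed limit or range.

## Robot

A 6-joint arm with a two-finger parallel gripper is mounted at the origin on the work surface. World frame = base frame: x ahead of the robot, y to its left, z up, the work surface at z = 0. Lengths are in m, angles in rad, forces in N, time in s.
With the tool pointing down it reaches from about 0.3 to 1 m from the base axis. Payload 5.1 kg.
Tool frame: the origin (TCP) lies at the very end of the fingers, on their centre line; the grasp point (between the pads) lies r.tcp_to_grasp behind it (r.tcp_to_grasp is the distance from the TCP to the grasp point, in m); z points along the fingers, y is the direction in which the jaws open and shut (so a half turn about z gives the same grasp; the last joint's range is limited). The gripper opens to 95 mm and grips with 3 to 60 N. Pads are 20 mm wide; open, the fingers measure 119 mm over their backs; the gripper's body (75 mm by 180 mm) begins 59 mm behind the grasp point.
Start: joints at [1.034, 0.124, 1.65, -0, 1.367, -0.083], TCP at [0.285, 0.584, 0.215] pointing down, gripper open.
Joint ranges: [-2.61, 2.61], [-1.02, 2.33], [0.03, 2.71], [-1.35, 4.49], [0.32, 2.68], [-2.91, 2.91]. Speed limits (rad/s): [2.57, 2.57, 3.14, 3.14, 3.14, 3.14].

## Interface

Orientations are given as a 3x3 rotation matrix whose columns are the frame's x, y, z axes.
In Python, from bench import r, grab_frame, get_calibration, spot_in, mark_of gives the robot as it stands. Calls block until the motion is done:
- r.move_to(position, orientation): joint-space move of the TCP to a pose.
- r.movel(position, vel=0.15, rot=None, max_force=None): straight line of the TCP; rot=None keeps the orientation; vel is the mean speed in m/s. With max_force (N) it stops when the force on the tool has changed by that much, and returns True; else False.
- r.goto_joints(angles): joint-space move.
- r.command_gripper(opening): opening from 0.0 (shut) to 1.0 (fully open); the grip force is fixed at half the most; returns when the fingers have stopped.
- r.wait(seconds).
- r.ik(position, orientation): joint angles nearest the present ones, or None.
- r.read_state(): the state.
- grab_frame(name): name is "scene" or "side" or "wrist"; returns the picture (384x512x3 uint8, red, green, blue); there is no depth.
- get_calibration(name): a dict with "fx", "fy", "cx", "cy" (pixels), "k1" (the pictures are not rectified: a ray, as slopes to the right and down, at radius r is drawn at 1 + k1 r^2 times it, then the intrinsics apply), "world_from_camera" (4x4, takes a point from camera to world coordinates). Camera axes: x right, y down, z forward; pixel columns grow to the right and rows downward; lengths in m; the calibration is good to about 2 mm. A picture is of the moment at which its call begins: read the wrist's pose just before it. get_calibration takes no time and is no camera call; for the wrist camera it gives the pose at the moment of the call.
A pose or a line that the arm cannot do raises r.IKError and nothing moves.
- r.job_done(): hands the job in, once; it reports no verdict.
Trained networks look in the newest picture that a camera, given by its name, has taken for a name from the list of things; names that differ only in an ending like _2 or _b are one class to them, and where a whole thing is asked for, a point or a joint stands for the part that bears it (a point fixed in the world has none). Each returns a list of dicts, best first, with "confidence" (0 to 1); they miss things now and then, are a little off and sometimes report something else, mostly with a low value. They report only what shows in the picture. A call takes as long as a camera call.
- spot_in(name, camera): "at" ([x, y, z] in m, in world coordinates, good to about 4 mm: the middle of the surface that is visible of it).
- mark_of(name, camera): "at" ([x, y, z] in m, in world coordinates, good to about 4 mm: a listed point, or the origin of a listed thing).
The state is a dict: "t": time; "q": joint angles; "qd": joint speeds; "joint_efforts": joint torques, N m; "eef_pos": TCP position; "tool_rot": TCP orientation; "force": force on the tool from outside, world axes, zero at the start; "wrist_torque": the same for the moment, N m; "finger_gap": opening from 0.0 (shut) to 1.0 (fully open).
Only numpy, scipy, OpenCV 4.12 (cv2) and the standard library are available. Lean on these libraries where they do the work, as an engineer would, in place of code of your own. Each camera call takes 0.05 s, during which the arm holds its last target.

## Working session

There is one attempt and no reset: what is moved stays moved. The work goes in short steps, each a Python script; the robot and the scene stay as the last script left them, time stands still between calls to the robot, and variables do not carry over. Pictures are saved under pics/ and viewed, and the job is handed in when it is done.

```bash
mkdir -p pics; ls; python3 - <<'E'
from bench import *
import cv2
for c in ["scene","side","wrist"]:
    f=grab_frame(c); cv2.imwrite(f"pics/a_{c}.png",f[:,:,::-1])
    for n in ["cabinet","lock","knob_grip","knob_top","drawer_handle","tape_roll","padlock","screw_jar","glass_bowl","flashlight","screwdriver","carton"]:
        try:
            m=mark_of(n,c)
            print(c,n,[(round(d["confidence"],2),[round(float(v),4) for v in d["at"]]) for d in m[:2]])
        except Exception as e: print(c,n,e)
s=r.read_state(); print(s["t"],s["force"],s["wrist_torque"],s["tool_rot"],r.tcp_to_grasp)
E
```

```text
pics
scene cabinet [(0.67, [0.6799, -0.0987, 0.0006])]
scene lock [(0.54, [0.6256, -0.088, 0.1186])]
scene knob_grip [(0.78, [0.6286, -0.0894, 0.1474]), (0.25, [0.6231, -0.0861, 0.1591])]
scene knob_top [(0.58, [0.6259, -0.0866, 0.1595])]
scene drawer_handle [(0.8, [0.5283, -0.054, 0.1033])]
scene tape_roll [(0.68, [0.744, -0.0412, 0.1245])]
scene padlock [(0.67, [0.7084, -0.1797, 0.119])]
scene screw_jar [(0.7, [0.3957, -0.3816, -0.0027]), (0.56, [0.5689, 0.4379, -0.0001])]
scene glass_bowl [(0.82, [0.3777, 0.4111, -0.0002])]
scene flashlight [(0.74, [0.392, -0.3786, -0.0022])]
scene screwdriver [(0.74, [0.2643, 0.2944, -0.0012]), (0.17, [0.7434, -0.0407, 0.1207])]
scene carton [(0.88, [0.5834, -0.4475, -0.0027])]
side cabinet [(0.73, [0.6747, -0.1053, -0.0016])]
side lock [(0.9, [0.6261, -0.086, 0.1185])]
side knob_grip [(0.84, [0.6236, -0.0888, 0.1465])]
side knob_top [(0.91, [0.6213, -0.0879, 0.1562])]
side drawer_handle [(0.71, [0.5262, -0.0556, 0.1049]), (0.66, [0.5686, 0.44, -0.0028])]
side tape_roll [(0.68, [0.7449, -0.0423, 0.1204])]
side padlock [(0.56, [0.7135, -0.1818, 0.1199])]
side screw_jar [(0.77, [0.5698, 0.4409, -0.0001])]
side glass_bowl []
side flashlight [(0.98, [0.3883, -0.3799, -0.0]), (0.26, [0.6249, -0.0901, 0.1443])]
side screwdriver [(0.84, [0.2633, 0.2956, 0.0013]), (0.69, [0.6262, -0.0831, 0.1199])]
side carton [(0.95, [0.5819, -0.4515, -0.0007])]
wrist cabinet []
wrist lock []
wrist knob_grip []
wrist knob_top []
wrist drawer_handle []
wrist tape_roll []
wrist padlock []
wrist screw_jar []
wrist glass_bowl [(0.81, [0.3819, 0.4122, 0.0003])]
wrist flashlight []
wrist screwdriver []
wrist carton []
1.95 [0.45991212 0.12988586 0.44063065] [-0.00880939 -0.05023599  0.02556862] [[-8.98799113e-01  4.38360758e-01 -1.10265056e-05]
 [ 4.38360757e-01  8.98799113e-01  3.52326785e-05]
 [ 2.53552372e-05  2.68335129e-05 -9.99999999e-01]] 0.0188
```

View pics/a_scene.png

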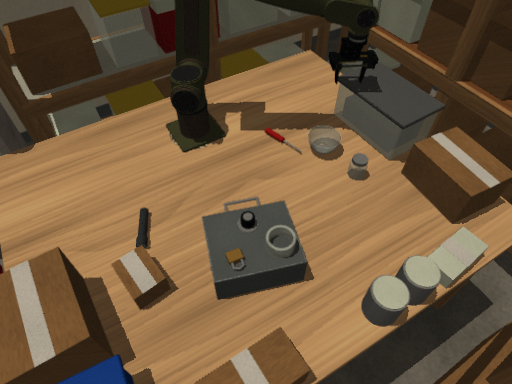

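View pics/a_side.png

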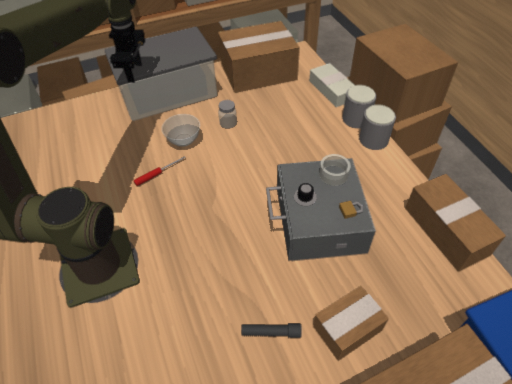

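The scene view puts the knob at about px (248,219) and the handle at (242,204), in front of it. The tape is at (282,240) and the padlock at (236,258), both clear of the knob. The side view agrees. Next I move above the knob to refine its position with the wrist camera.

```bash
cat > h.py <<'E'
from bench import *
import cv2, numpy as np
def R(yaw): # jaw (tool y) at world yaw, pointing down
    y=np.array([np.cos(yaw),np.sin(yaw),0]); z=np.array([0,0,-1.]); x=np.cross(y,z)
    return np.column_stack([x,y,z])
E
python3 - <<'E'
from h import *
r.move_to([0.615,-0.085,0.32],R(0.86))
s=r.read_state(); print(s["t"],s["q"],s["eef_pos"],s["force"],s["wrist_torque"])
f=grab_frame("wrist"); cv2.imwrite("pics/b_wrist.png",f[:,:,::-1])
for n in ["cabinet","lock","knob_grip","knob_top","drawer_handle","tape_roll","padlock"]:
    print(n,[(round(d["confidence"],2),np.round(d["at"],4)) for d in mark_of(n,"wrist")[:2]])
print(get_calibration("wrist"))
E
```

```text
4.6083 [-2.22517221e-01  1.60772525e-02  1.58927159e+00  2.26884644e-04
  1.53651082e+00 -1.08376646e+00] [ 0.61505948 -0.08414299  0.31982092] [ 0.02483325 -0.42783019  0.01667805] [-0.05965593  0.00279763 -0.044408  ]
cabinet [(0.62, array([ 0.6747, -0.102 ,  0.0025]))]
lock [(0.72, array([ 0.62  , -0.0831,  0.1218]))]
knob_grip [(0.66, array([ 0.6296, -0.0873,  0.1448]))]
knob_top [(0.78, array([ 0.6244, -0.086 ,  0.1614]))]
drawer_handle [(0.56, array([ 0.5253, -0.0544,  0.1038]))]
tape_roll [(0.55, array([ 0.7477, -0.0415,  0.1204]))]
padlock [(0.94, array([ 0.7085, -0.1833,  0.1212]))]
{'fx': 330.5062001340831, 'fy': 330.5062001340831, 'cx': 258.78021216952584, 'cy': 199.7563886102976, 'k1': -0.058395444225128545, 'world_from_camera': array([[ 6.51642664e-01,  7.33420376e-01,  1.93536536e-01,
         5.60684073e-01],
       [ 7.58525592e-01, -6.30368206e-01, -1.65150995e-01,
        -3.80723995e-02],
       [ 8.74174095e-04,  2.54421850e-01, -9.67092942e-01,
         4.89535824e-01],
       [ 0.00000000e+00,  0.00000000e+00,  0.00000000e+00,
         1.00000000e+00]])}
```

View pics/b_wrist.png

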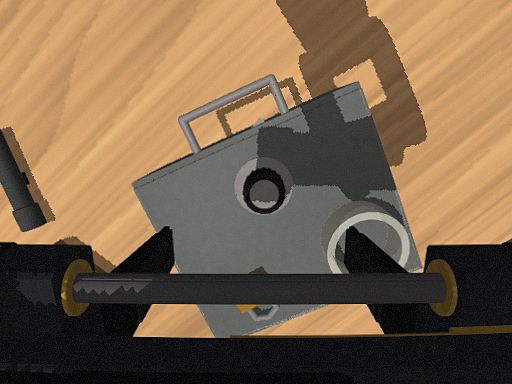

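The wrist view shows the knob top at px (264,190), the handle bar from (182,120) to (271,79), and the top's front edge from (134,184) to (359,83). I'll back-project these points.

```bash
cat >> h.py <<'E'
def proj(px,z,c):
    K=np.array([[c["fx"],0,c["cx"]],[0,c["fy"],c["cy"]],[0,0,1.]])
    d=np.array([c["k1"],0,0,0.])
    n=cv2.undistortPoints(np.array([[px]],float),K,d)[0,0]
    T=c["world_from_camera"]; v=T[:3,:3]@np.array([n[0],n[1],1.]); o=T[:3,3]
    return o+v*(z-o[2])/v[2]
E
python3 - <<'E'
from h import *
c=get_calibration("wrist")
k=proj((264,190),.159,c); a=proj((182,120),.106,c); b=proj((271.5,79),.106,c)
e1=proj((134,184),.118,c); e2=proj((359,83),.118,c)
print(k,a,b,(a+b)/2,e1,e2)
for p,q in((a,b),(e1,e2)):
    d=q-p; print(np.linalg.norm(d), np.arctan2(d[1],d[0])-np.pi/2)
img=cv2.imread("pics/b_wrist.png"); cv2.imwrite("pics/b_crop.png",cv2.resize(img[60:260,120:400],None,fx=2.8,fy=2.8,interpolation=cv2.INTER_CUBIC))
E
```

```text
[ 0.62247013 -0.08370932  0.159     ] [ 0.50961519 -0.10866271  0.106     ] [ 0.54213075 -0.00319834  0.106     ] [ 0.52587297 -0.05593053  0.106     ] [ 0.52659345 -0.19876026  0.118     ] [0.60677404 0.06500791 0.118     ]
0.11036301675272772 -0.299061715302235
0.27568564530717415 -0.29510533206300193
```

View pics/b_crop.png

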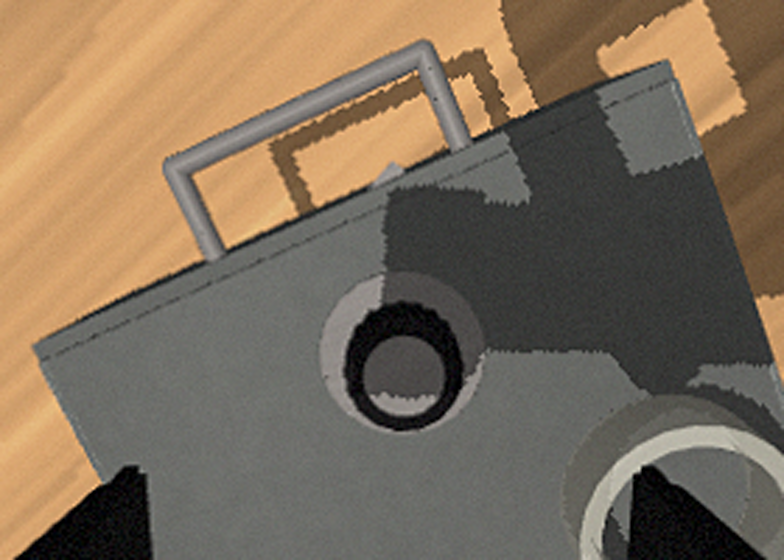

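```bash
cat >> h.py <<'E'
def st(tag=""):
    s=r.read_state(); print(tag,"t%.2f"%s["t"],"p",np.round(s["eef_pos"],4),"F",np.round(s["force"],2),"M",np.round(s["wrist_torque"],3),"q6 %.3f"%s["q"][5],"gap %.3f"%s["finger_gap"]); return s
E
python3 - <<'E'
from h import *
r.command_gripper(0.68); st()
r.movel([0.624,-0.086,0.18],vel=0.2); st()
print(r.movel([0.624,-0.086,0.1285],vel=0.06,max_force=8)); st("down")
r.command_gripper(0.0); st("grip")
E
```

```text
t5.73 p [ 0.615 -0.085  0.32 ] F [ 0.86  0.12 -0.71] M [-0.033  0.027 -0.027] q6 -1.084 gap 0.681
 t6.58 p [ 0.6248 -0.0862  0.1815] F [ 0.45 -0.49  1.06] M [-0.034  0.008 -0.005] q6 -1.082 gap 0.681
False
down t7.59 p [ 0.6244 -0.0861  0.129 ] F [-0.33  0.32 -0.48] M [-0.042  0.011  0.001] q6 -1.082 gap 0.678
grip t8.07 p [ 0.6246 -0.0855  0.1289] F [ 2.8   2.29 -0.12] M [ 0.322 -0.393  0.023] q6 -1.082 gap 0.462
```

```bash
python3 - <<'E'
from h import *
s=st(); q=list(s["q"]); t0=s["t"]
for i in range(6):
    q[5]+=0.025; r.goto_joints(q); s=r.read_state(); print("%.2f q6 %.3f Mz %.3f F %s"%(s["t"],s["q"][5],s["wrist_torque"][2],np.round(s["force"],1)))
E
```

```text
t8.07 p [ 0.6246 -0.0855  0.1289] F [ 2.8   2.29 -0.12] M [ 0.322 -0.393  0.023] q6 -1.082 gap 0.462
8.32 q6 -1.057 Mz -0.048 F [ 1.3  1.1 -0.2]
8.57 q6 -1.033 Mz -0.045 F [1.2 1.5 0.9]
8.82 q6 -1.008 Mz -0.051 F [ 1.8  1.  -0.2]
9.07 q6 -0.983 Mz -0.075 F [ 1.7  2.2 -1.5]
9.32 q6 -0.958 Mz -0.071 F [ 3.1  3.  -0.1]
9.57 q6 -0.933 Mz -0.032 F [ 3.   2.6 -1.3]
```

```bash
python3 - <<'E'
from h import *
s=st(); y=s["tool_rot"][:,1]; print("jaw yaw",np.arctan2(y[1],y[0]), "was 0.86; q1",s["q"][0], "gap")
E
```

```text
t9.57 p [ 0.6248 -0.0854  0.1289] F [ 3.    2.63 -1.34] M [ 0.302 -0.351 -0.032] q6 -0.933 gap 0.457
jaw yaw 0.7106770293856273 was 0.86; q1 -0.22155614883087668 gap
```

```bash
python3 - <<'E'
from h import *
s=st(); q=list(s["q"]); L=[]
for i in range(60):
    q[5]+=0.025; r.goto_joints(q); s=r.read_state(); m=s["wrist_torque"][2]; L.append(m)
    print("%.2f q6 %.3f Mz %.3f gap %.3f"%(s["t"],s["q"][5],m,s["finger_gap"]))
    if any(abs(a)>0.13 and a*m<0 and abs(m)>0.1 for a in L[-6:]): break
    if abs(m)>0.5: break
    if i>2 and L[-1]*L[-2]>0 and abs(L[-1])>.3 and abs(L[-2])>.3: break
    if q[5]>0.6: break
E
```

```text
t9.57 p [ 0.6248 -0.0854  0.1289] F [ 3.    2.63 -1.34] M [ 0.302 -0.351 -0.032] q6 -0.933 gap 0.457
9.82 q6 -0.908 Mz -0.029 gap 0.462
10.07 q6 -0.883 Mz -0.047 gap 0.456
10.32 q6 -0.858 Mz -0.062 gap 0.463
10.57 q6 -0.833 Mz -0.008 gap 0.458
10.82 q6 -0.808 Mz -0.094 gap 0.458
11.07 q6 -0.783 Mz -0.023 gap 0.458
11.32 q6 -0.758 Mz -0.002 gap 0.458
11.57 q6 -0.733 Mz -0.104 gap 0.459
11.82 q6 -0.708 Mz -0.189 gap 0.463
12.07 q6 -0.683 Mz -0.226 gap 0.459
12.32 q6 -0.658 Mz -0.196 gap 0.457
12.57 q6 -0.634 Mz 0.085 gap 0.457
12.82 q6 -0.609 Mz 0.193 gap 0.458
```

```bash
python3 - <<'E'
from h import *
s=st(); q=list(s["q"])
for v in (-0.628,-0.643):
    q[5]=v; r.goto_joints(q); s=st()
r.wait(0.2); s=st()
E
```

```text
t12.82 p [ 0.6251 -0.0852  0.1289] F [ 5.21  3.21 -1.64] M [ 0.387 -0.602  0.193] q6 -0.609 gap 0.458
 t13.07 p [ 0.6251 -0.0852  0.1289] F [ 4.17  3.81 -1.15] M [ 0.336 -0.406  0.279] q6 -0.628 gap 0.457
 t13.32 p [ 0.625  -0.0852  0.1289] F [ 4.14  2.59 -0.93] M [ 0.293 -0.452  0.111] q6 -0.643 gap 0.461
 t13.53 p [ 0.625  -0.0852  0.1289] F [3.07 2.86 0.28] M [ 0.281 -0.468  0.128] q6 -0.643 gap 0.459
```

The torque pulled forward at about -0.2 N m, then flipped positive, so the middle of the notch is at q6 ≈ -0.645. I'll release here so the knob snaps in, then hook the handle.

```bash
python3 - <<'E'
from h import *
r.command_gripper(0.68); s=st("open")
p=s["eef_pos"]; r.movel([p[0],p[1],0.23],vel=0.12); st()
r.command_gripper(0.0)
r.move_to([0.5475,-0.0616,0.23],R(1.274)); s=st("above")
f=grab_frame("wrist"); cv2.imwrite("pics/c_wrist.png",f[:,:,::-1])
for n in ["knob_top","drawer_handle"]:
    print(n,[(round(d["confidence"],2),np.round(d["at"],4)) for d in mark_of(n,"wrist")[:2]])
grab_frame("side")
print([(round(d["confidence"],2),np.round(d["at"],4)) for d in mark_of("drawer_handle","side")[:2]])
np.set_printoptions(suppress=True); print(get_calibration("wrist")["world_from_camera"])
E
```

```text
open t14.13 p [ 0.625  -0.0853  0.1289] F [-0.13  0.8   0.5 ] M [-0.01   0.036 -0.022] q6 -0.643 gap 0.682
 t15.12 p [ 0.6244 -0.0851  0.2288] F [0.07 0.01 0.12] M [-0.068 -0.025  0.025] q6 -0.643 gap 0.683
above t17.07 p [ 0.5478 -0.0617  0.2302] F [ 0.28  0.62 -0.14] M [ 0.021 -0.046  0.002] q6 -1.482 gap 0.004
knob_top [(0.6, array([ 0.6236, -0.0837,  0.1615]))]
drawer_handle [(0.97, array([ 0.5236, -0.0539,  0.1047]))]
[(0.84, array([ 0.5221, -0.0548,  0.1078]))]
[[ 0.29219567  0.9248014   0.24364743  0.47938601]
 [ 0.95635837 -0.28271154 -0.07384337 -0.04056588]
 [ 0.00059149  0.25459097 -0.96704865  0.39947698]
 [ 0.          0.          0.          1.        ]]
```

View pics/c_wrist.png

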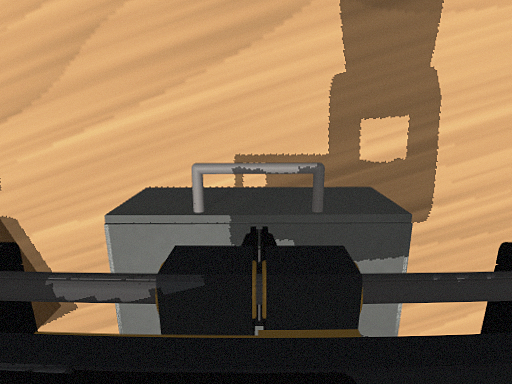

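The bar runs level from px (193,168) to (324,168), so the yaw is aligned. I'll locate it and descend behind it with force guards on.

```bash
python3 - <<'E'
from h import *
c=get_calibration("wrist"); h=(proj((193,168),.106,c)+proj((324,168),.106,c))/2
print("bar",h)
u=np.array([.9562,-.2926])
hb=0.5*h[:2]+0.5*np.array([.5245,-.0545]); g=hb+0.0222*u; print(hb,g)
r.movel([g[0],g[1],0.14],vel=0.15); st()
hit=r.movel([g[0],g[1],0.089],vel=0.05,max_force=6); print(hit); st("down")
if not hit:
    e=g-0.020*u; print(r.movel([e[0],e[1],0.089],vel=0.02,max_force=7)); st("pull20")
    f=grab_frame("side"); cv2.imwrite("pics/d_side.png",f[:,:,::-1])
    print([(round(d["confidence"],2),np.round(d["at"],4)) for d in mark_of("drawer_handle","side")[:2]])
E
```

```text
bar [ 0.52505166 -0.0545936   0.106     ]
[ 0.52477583 -0.0545468 ] [ 0.54600347 -0.06104252]
 t18.07 p [ 0.5467 -0.0612  0.1409] F [ 0.46 -0.06  0.38] M [-0.01   0.049  0.047] q6 -1.483 gap 0.005
False
down t19.24 p [ 0.5463 -0.0611  0.0895] F [ 0.49 -0.34 -0.82] M [ 0.018 -0.011 -0.047] q6 -1.483 gap 0.005
False
pull20 t20.39 p [ 0.5268 -0.0552  0.0891] F [ 0.87  0.28 -0.15] M [-0.037 -0.118  0.001] q6 -1.480 gap 0.005
[(0.56, array([ 0.5131, -0.0482,  0.1044]))]
```

The drawer slides freely: the handle has moved about 12 mm with almost no force. I'll continue the pull.

```bash
python3 - <<'E'
from h import *
u=np.array([.9562,-.2926]); g=np.array([0.5460,-0.0610])
e=g-0.095*u; print(r.movel([e[0],e[1],0.089],vel=0.05,max_force=12)); st("pull")
b=e+0.0085*u; print(r.movel([b[0],b[1],0.089],vel=0.03,max_force=6)); st("back")
r.movel([b[0],b[1],0.25],vel=0.1); st("up")
for c in("scene","side","wrist"):
    f=grab_frame(c); cv2.imwrite(f"pics/e_{c}.png",f[:,:,::-1])
    for n in("drawer_handle","knob_top","tape_roll","padlock"):
        print(c,n,[(round(d["confidence"],2),np.round(d["at"],4)) for d in mark_of(n,c)[:1]])
E
```

```text
False
pull t22.14 p [ 0.4551 -0.033   0.0889] F [ 0.99 -0.28  1.02] M [-0.086 -0.081  0.03 ] q6 -1.464 gap -0.002
False
back t22.57 p [ 0.4633 -0.0356  0.0888] F [ 0.59  0.07 -0.21] M [-0.054 -0.055  0.027] q6 -1.466 gap 0.007
up t24.33 p [ 0.4629 -0.0356  0.2492] F [ 0.33 -0.49  0.54] M [-0.015 -0.017 -0.012] q6 -1.466 gap 0.003
scene drawer_handle [(0.81, array([ 0.4395, -0.0244,  0.1058]))]
scene knob_top [(0.73, array([ 0.6251, -0.0878,  0.1596]))]
scene tape_roll [(0.91, array([ 0.7436, -0.0443,  0.1229]))]
scene padlock [(0.58, array([ 0.7094, -0.1781,  0.1196]))]
side drawer_handle [(0.72, array([ 0.4383, -0.027 ,  0.105 ]))]
side knob_top [(0.87, array([ 0.6238, -0.0877,  0.1592]))]
side tape_roll []
side padlock [(0.55, array([ 0.7138, -0.1806,  0.122 ]))]
wrist drawer_handle [(0.94, array([ 0.4362, -0.0268,  0.1057]))]
wrist knob_top []
wrist tape_roll [(0.16, array([ 0.4386, -0.0287,  0.1049]))]
wrist padlock []
```

View pics/e_side.png

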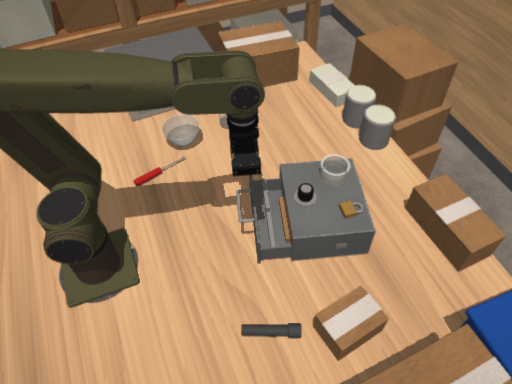

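The side view shows the drawer open, with its handle at about px (243,207). The gripper is clear above it, and the tape (335,170), padlock (350,209) and other items are where they were.

```bash
python3 -c "
from h import *
st(); print(r.job_done())"
```

```text
t25.08 p [ 0.4633 -0.0357  0.25  ] F [-0.66 -0.02 -0.19] M [ 0.001  0.    -0.039] q6 -1.467 gap 0.006
the job is handed in; nothing more can be done
None
```

The drawer is unlocked and open about 9 cm. I handed the job in at about 25 s with the gripper empty and clear above the handle.

- **Knob:** I turned it clockwise in 0.025 rad steps. About 0.4 rad in, the torque pulled forward at about -0.2 N m, then flipped to about +0.2 past the middle of the notch. I backed up about 0.03 rad to the crossing and let go there.
- **Drawer:** I hooked the handle with closed fingers. It slid with almost no force, so the lock was free and nothing was forced. I pulled about 9 cm, backed off the bar and lifted.
- **Last checks:** All three cameras put the handle about 9 cm from where it was when shut. The scene camera showed the tape roll and padlock unmoved within measuring error. Only three detections failed or looked wrong:
  - The side camera did not detect the tape roll, although it is visible in that picture.
  - The wrist camera did not detect the knob or the padlock.
  - The wrist camera gave one low-confidence false "tape roll" at the handle.
- **Other bench items:** I checked these only by eye in the final side picture, and they looked undisturbed. I did not measure them again.
- **Torque readings:** Before the notch they leaned about -0.05 N m, opposite to the sign I expected from drag. That is within the stated ±0.05 for a knob held still.

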